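Gauge the bore, then hold the ball tray for the fitter

TASK

Push the green-handled GO gauge into the narrow bore of the aluminium drill guide block until its handle sits flat on the block, and leave it standing there. Then lift the blue ball tray by its grip without letting the ball roll out of its pocket, and finish while still holding it, level and still in the air a little above the block's top (at most 10 cm), the ball within 10 cm sideways of the wide ball seat but the tray not covering the seat, so that I can pick the ball across. Do not disturb the red gauge, caliper, glue bottle or parts box.

Things in the scene. Friction and masses are not known exactly. Their poses are not given: they have to be found in the camera images.
- jig: Drill guide block fixed to the bench: bare aluminium, 50 x 120 x 48 mm (x, y, z), on a brown board 130 x 230 x 12 mm; a 30 mm foot, 12 mm thick with a screw head 8 mm higher, at each end. Origin: underside of the board, centre; z up, top face at z = 60 mm. In its top: the narrow bore at y = -35 mm, the wide ball seat at y = +35 mm. Any yaw.
- bore_mouth (a point): Centre of the mouth of the narrow gauge bore (brass-coloured rim), in the plane of the block's top face (60 mm above the bench). Bore 9.5 mm wide, 44 mm deep, vertical.
- seat_mouth (a point): Centre of the mouth of the wide hole, the ball seat (17.5 mm wide, dark steel rim), in the plane of the block's top face, 70 mm from the bore. Axes as the jig's, z up.
- stand: Fixed dark wooden gauge stand 56 x 120 x 46 mm (x, y, z) with two holes at y = +30 and -30 mm, each holding a plug gauge upright. Origin: underside centre, z up.
- go_pin: GO gauge, GREEN handle, loose, 45 g, upright in either hole of the stand: steel pin 8 mm wide, 40 mm long (nose tapers to 3 mm over the last 8 mm), below a round handle 16 mm wide, 44 mm long. Origin: tip of the pin; z up along it, handle from z = 40 to 84 mm. In the stand the handle's underside rests on the stand's top, the tip 6 mm above the bench.
- go_pin_shoulder (a point): Underside of the green handle, on the axis, 40 mm above the tip. When the gauge is home in the bore it rests on the block's top at the bore mouth.
- nogo_pin: NO-GO plug gauge with the RED handle, same shape, in the other hole of the stand. Leave alone.
- tray: Loose ball tray, about 0.2 kg, standing on the bench: blue-painted board 170 x 80 x 16 mm (x, y, z); in its middle an upright dark grip board, 70 mm along x, 14 mm thick in y, z = 16 to 68 mm: take it from above, fingers closing along y. Origin: underside centre, z up. Pockets 2.5 mm deep: 28 mm wide at x = +58 mm with the ball, an empty 18 mm one at x = -58 mm.
- tray_grip (a point): Point in the middle of the tray's grip board, 46 mm above the tray's underside; axes as the tray's.
- tray_pocket (a point): Centre of the floor of the ball's pocket, 58 mm along +x from the tray's centre and 13.5 mm above its underside.
- ball: Steel gauge ball, 24 mm wide, 57 g, lying loose in the tray's larger pocket (free to roll a few mm in it; it rolls over the rim if the tray tips more than about 35 degrees or is jerked). Origin: its centre.
- caliper: Digital caliper lying on the bench beyond the work, 235 mm long. Leave alone.
- glue: Red glue bottle, 56 mm wide, 150 mm tall, standing. Leave alone.
- parts_box: Clear plastic box 100 x 130 x 55 mm with a roll of yellow tape. Leave alone.
There are look-alikes about, which are no part of the job. Of the things that look like the tray, the middle-sized one is meant.

How it is judged:
By the outcome, as a careful person would: the job done as asked, in the order asked, and still so for the second after the job is handed in, while the arm keeps its last pose, push and grip.
It also fails if it takes over 62 s, if anything falls off the work surface, if the arm or the gripper's body presses on something with over 40 N, if the wrist force passes 120 N, or if a joint passes its speed limit or range.

ROBOT

A 6-joint arm with a two-finger parallel gripper is mounted at the origin on the work surface. World frame = base frame: x ahead of the robot, y to its left, z up, the work surface at z = 0. Lengths are in mm, angles in rad, forces in N, time in s.
With the tool pointing down it reaches from about 300 to 775 mm from the base axis. Payload 14.6 kg.
Tool frame: the origin (TCP) lies midway between the tips of the shut fingers; the grasp point (between the pads) lies grasp_offset behind it (grasp_offset is the distance from the TCP to the grasp point, in mm); z points along the fingers, y is the line along which they close (so a half turn about z gives the same grasp; the last joint's range is limited). The gripper opens to 94 mm and grips with 3 to 60 N. Pads are 16 mm wide; open, the fingers measure 119 mm over their backs; the gripper's body (75 mm by 177 mm) begins 78 mm behind the grasp point.
Start: joints at [-1.27, 0.3, 1.521, -0, 1.321, -0.067], TCP at [197.752, -513.209, 205.446] pointing down, gripper open.
Joint ranges: [-3.03, 3.03], [-0.79, 2.21], [0.23, 2.52], [-1.04, 4.18], [0, 3.07], [-2.55, 2.55]. Speed limits (rad/s): [2.22, 2.22, 2.57, 3.14, 3.14, 3.14].

INTERFACE

Orientations are given as [roll, pitch, yaw] about the fixed x, y, z axes, in that order (R = Rz(yaw) Ry(pitch) Rx(roll)).
In Python, from cell import * gives the robot as it stands. The module is installed in compiled form; this text tells all that it offers.
- The arm moves only by the shell command python3 -m jog 'ROWS' [FORCE]. ROWS is JSON, a list of rows, each a list of 3 entries, a list of its own where there are three numbers: the finger opening in mm, from 0 to 94, then the shift along the tool's x, y, z in units of 50 mm (1.0 is 50 mm), then the turn about the tool's z in units of 180 degrees (1.0 is 180 degrees). In form: [[fingers, [dx, dy, dz], twist], ...]. A call has 1 to 20 rows; each row shifts and turns the commanded pose from where the row before left it, along the tool's axes as they then stand; what a row does not reach is not made up. A row lasts 1/10 s, in which the tool goes at most 50 mm and 8.59 degrees, less where a joint would pass 70% of its speed; a pose out of reach is approached as far as the arm can. A call with a number of a shift or a turn outside -1 to 1 is refused whole. A call with a gripper value outside its range is refused whole. The fingers move at their own pace and stop on an object; FORCE is the grip in N (left out, the last holds). Time passes only in rows, so rows that do not move let the fingers close. It gives the time, the measured TCP pose, the force, the opening and the grip force at its end, in the units of the state.
- read_state(): the state, without advancing time (a new reading comes with each control period).
- camera(name): name is "side" or "top"; returns the picture (400x640x3 uint8, red, green, blue); there is no depth.
- calibration(name): a dict with "mtx" (3x3 intrinsics, pixels), "cam_to_world" (4x4, takes a point from camera to world coordinates). Camera axes: x right, y down, z forward; pixel columns grow to the right and rows downward; lengths in mm; the calibration is good to about 2 mm. A picture is of the moment at which its call begins. calibration takes no time and is no camera call.
- sign_off(): hands the job in; it is judged then, once.
Trained networks look in the newest picture that a camera, given by its name, has taken for a name from the list of things; names that differ only in an ending like _2 or _b are one class to them, and where a whole thing is asked for, a point or a joint stands for the part that bears it (a point fixed in the world has none). Each returns a list of dicts, best first, with "conf" (0 to 1); they miss things now and then, are a little off and sometimes report something else, mostly with a low value. They report only what shows in the picture. A call takes as long as a camera call. They do not tell look-alikes from the thing itself.
- regions_of(camera, query): "pixels" (400x640 bool, what is visible of it) and "rect" ([centre column, centre row, width, height] in pixels, round what is visible of it).
The state is a dict: "clock": time; "joints": joint angles; "qd": joint speeds; "effort": joint torques, N m; "eef_pos": TCP position; "eef_rot": TCP orientation; "wrist_force": force on the tool from outside, world axes, zero at the start; "moment": the same for the moment, N m; "finger_gap": finger opening in mm; "finger_force": force on a finger pad.
Only numpy, scipy, OpenCV 4.12 (cv2) and the standard library are available. Lean on these libraries where they do the work, as an engineer would, in place of code of your own. Each camera call takes 0.05 s, during which the arm holds its last target. There are 200 camera calls.

## Working session

There is one attempt and no reset: what is moved stays moved. The work goes in short steps, Python scripts to look and compute and a shell command to move; the robot and the scene stay as the last step left them, time stands still between calls to the robot, and variables do not carry over. Pictures are saved under pics/ and viewed, at most 10 in all, crops included, and the job is handed in when it is done.

```bash
mkdir -p pics
python3 - <<'E'
from cell import *
import cv2,numpy as np
for n in("top","side"):
    im=camera(n); cv2.imwrite(f"pics/{n}0.png",im[:,:,::-1])
    c=calibration(n); print(n,np.round(c["mtx"],1).tolist(),np.round(c["cam_to_world"],3).tolist())
    for q in("jig","go_pin","tray","ball","stand","bore_mouth","seat_mouth","go_pin_shoulder"):
        for d in regions_of(n,q)[:4]: print(n,q,round(d["conf"],2),np.round(d["rect"],1).tolist(),d["pixels"].sum())
s=read_state();print(s)
import cell;print(grasp_offset if 'grasp_offset' in dir(cell) else dir(cell))
E
```

```text
top [[464.3, 0.0, 312.4], [0.0, 464.3, 187.1], [0.0, 0.0, 1.0]] [[0.055, -0.978, 0.203, 315.444], [-0.998, -0.054, 0.008, 120.864], [0.003, -0.203, -0.979, 1230.746], [0.0, 0.0, 0.0, 1.0]]
top jig 0.94 [350.8, 184.1, 94.1, 68.2] 4024
top go_pin 0.36 [354.0, 183.8, 92.3, 61.5] 4075
top tray 0.94 [248.3, 273.5, 39.4, 53.8] 1127
top tray 0.89 [148.8, 174.3, 94.9, 45.7] 3337
top tray 0.6 [239.9, 201.5, 62.5, 61.6] 1812
top ball 0.64 [254.6, 182.8, 11.5, 4.3] 32
top stand 0.56 [478.8, 210.0, 55.1, 33.4] 1007
top stand 0.32 [498.8, 203.6, 15.2, 9.6] 64
top bore_mouth 0.65 [353.1, 185.4, 93.7, 63.9] 4031
top seat_mouth 0.56 [353.2, 181.9, 96.3, 61.8] 4063
top go_pin_shoulder 0.73 [352.5, 186.3, 92.8, 64.2] 4161
side [[474.6, 0.0, 330.5], [0.0, 474.6, 206.5], [0.0, 0.0, 1.0]] [[-0.764, -0.475, 0.438, -55.835], [-0.645, 0.549, -0.531, 859.578], [0.012, -0.688, -0.725, 1083.401], [0.0, 0.0, 0.0, 1.0]]
side jig 0.64 [342.2, 201.0, 65.0, 60.6] 2304
side go_pin 0.25 [294.6, 270.0, 36.7, 54.7] 1466
side tray 0.86 [355.0, 299.1, 36.8, 47.9] 1080
side tray 0.8 [204.8, 319.0, 94.7, 82.3] 3473
side tr
[... 304 characters left out ...]
5
{'clock': 0.9, 'joints': array([-1.26959570e+00,  2.99910818e-01,  1.52101687e+00,  2.13661410e-05,
        1.32069827e+00, -6.65946171e-02]), 'qd': array([-0.00016592,  0.00060984,  0.00131248,  0.00145965, -0.00213285,
        0.00141854]), 'effort': array([-1.71551146e-03, -5.31652701e+01, -3.52909148e+01,  7.07467692e-02,
        2.12531694e-02,  3.03329603e-05]), 'eef_pos': array([ 197.75789883, -513.19975383,  205.43250138]), 'eef_rot': array([-3.14156080e+00, -2.28713685e-05,  3.67789959e-01]), 'wrist_force': array([ 0.1438317 ,  0.45285583, -0.48993517]), 'moment': array([ 1.33988983e-02, -2.66906591e-05,  4.93727116e-02]), 'finger_force': 0.0, 'finger_gap': 93.88892048650246}
18.8
```

View pics/top0.png

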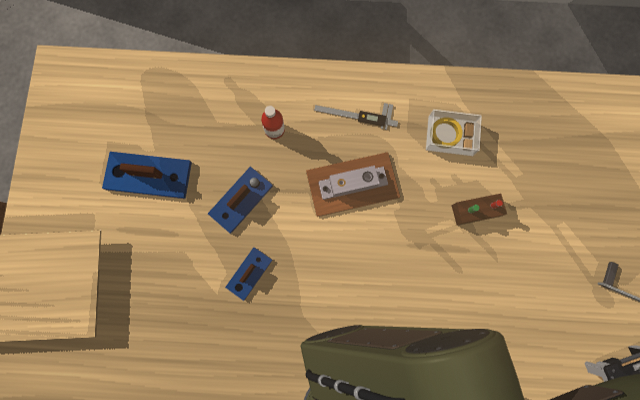

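View pics/side0.png

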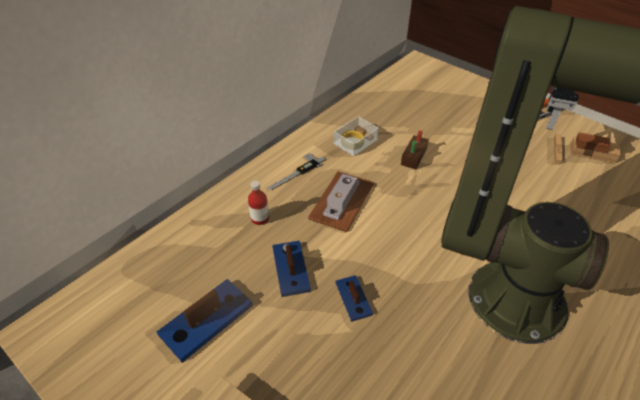

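Top view: three blue trays lie at (147,175) large, (240,200) middle with the ball at (255,183), and (249,274) small; the middle one fits the description. The green handle is at (474,208), the red at (496,204), the block at (353,183), and its holes near (341,182) and (367,177). I'll confirm these in an enlarged crop.

Run:
```python
import cv2,numpy as np
im=cv2.imread("pics/top0.png")
def crop(c,r,w,h,s): return cv2.resize(im[r:r+h,c:c+w],None,fx=s,fy=s,interpolation=cv2.INTER_CUBIC)
a=crop(300,145,100,75,4); b=crop(200,160,100,75,4); c=crop(440,170,100,75,4); d=crop(200,235,100,75,4)
cv2.imwrite("pics/comp.png",np.vstack([np.hstack([a,b]),np.hstack([c,d])]))
```

```text
(no output)
```

View pics/comp.png

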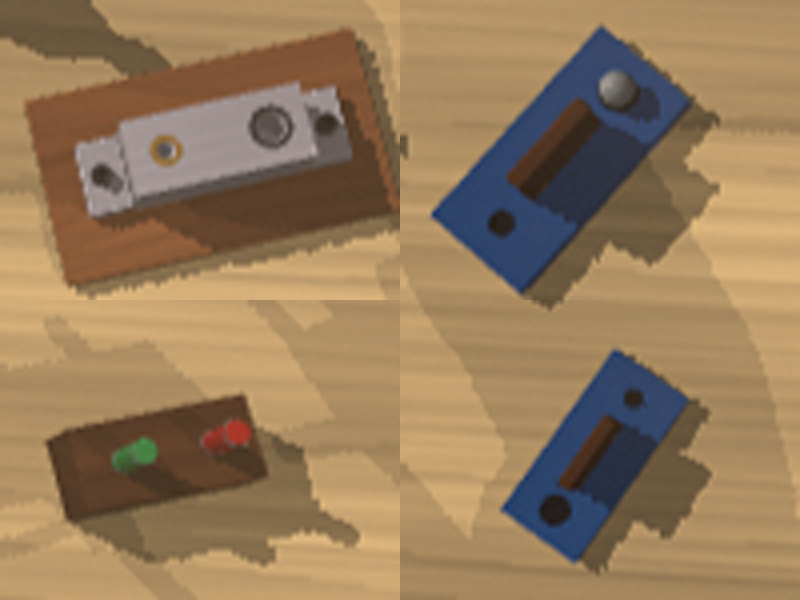

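The crop confirms it. The brass bore is the left hole at about (341.5,182.5) and the seat is the right one at about (367.5,176.5). The green gauge is the left one in the stand. The tray with the ball at the upper right is the middle-sized one.

```bash
cat > h.py <<'E'
from cell import *
import cv2,numpy as np
def ray(n,u,v):
    c=calibration(n);T=np.array(c["cam_to_world"])
    return T[:3,3],T[:3,:3]@np.linalg.solve(np.array(c["mtx"]),[u,v,1])
def at(n,u,v,z):
    o,d=ray(n,u,v); return o+d*(z-o[2])/d[2]
def proj(n,p):
    c=calibration(n);T=np.array(c["cam_to_world"]);q=np.array(c["mtx"])@(T[:3,:3].T@(np.array(p,float)-T[:3,3]))
    return q[:2]/q[2]
def green(im,lo=(45,110,40),hi=(80,255,255),box=None):
    m=cv2.inRange(cv2.cvtColor(im,cv2.COLOR_RGB2HSV),lo,hi)
    if box: 
        k=np.zeros_like(m);c,r,w,h=box;k[r:r+h,c:c+w]=1;m=m*k
    v,u=np.nonzero(m); return u,v
E
python3 - <<'E'
from h import *
T=cv2.imread("pics/top0.png")[:,:,::-1].copy();S=cv2.imread("pics/side0.png")[:,:,::-1].copy()
for n,im,b in(("top",T,(455,195,30,25)),("side",S,(400,130,30,35))):
    u,v=green(im,box=b); print(n,"green",len(u),u.mean(),v.mean(),np.round(at(n,u.mean(),v.mean(),69),1),u.min(),u.max(),v.min(),v.max())
for nm,u,v,z in(("bore",341.1,182.1,60),("seat",367.4,176.1,60),("ball",253.9,182.1,25.5),("gtop",475.9,207.6,90),("rtop",499,202.9,90),
 ("t1",349.6,165.8-160+160,16),):
    print(nm,np.round(at("top",u,v,z),1))
for u,v in((600,25),(692,102),(522,292),(432,213)): print("tray",np.round(at("top",200+(u-400)/4-.4,160+v/4-.4,16),1))
for u,v in((580,98),(604,112),(508,182),): print("grip top",np.round(at("top",200+(u-400)/4-.4,160+v/4-.4,68),1))
for n,b in(("top",(333,174,16,16)),("side",(325,185,30,30))):
    im=T if n=="top" else S
    u,v=green(im,(12,70,60),(35,255,255),b); 
    if len(u): print(n,"brass",len(u),u.mean(),v.mean(),np.round(at(n,u.mean(),v.mean(),60),1))
b=at("top",341.1,182.1,60);s=at("top",367.4,176.1,60);print("side proj",proj("side",b),proj("side",s))
c=cv2.resize(S[160:240,300:390],None,fx=8,fy=7.5,interpolation=cv2.INTER_CUBIC);cv2.imwrite("pics/sidejig.png",c[:600,:,::-1])
E
```

```text
top green 41 474.0 208.17073170731706 [ 524.7 -281.    69. ] 469 478 205 211
side green 31 412.93548387096774 146.09677419354838 [ 527.  -278.5   69. ] 411 415 141 150
bore [575.6  57.7  60. ]
seat [595.2  -9.6  60. ]
ball [570.4 287.1  25.5]
gtop [ 522.6 -278.5   90. ]
rtop [ 537.7 -336.3   90. ]
t1 [631.6  34.3  16. ]
tray [616.5 303.6  16. ]
tray [567.  237.9  16. ]
tray [434.  339.8  16. ]
tray [482.8 403.8  16. ]
grip top [554.9 304.6  68. ]
grip top [546.6 288.5  68. ]
grip top [498.  345.6  68. ]
top brass 39 341.02564102564105 182.25641025641025 [575.1  57.9  60. ]
side brass 161 343.2919254658385 199.22360248447205 [551.7  61.7  60. ]
side proj [338.05979962 194.84857653] [346.89899422 180.44689321]
```

View pics/sidejig.png

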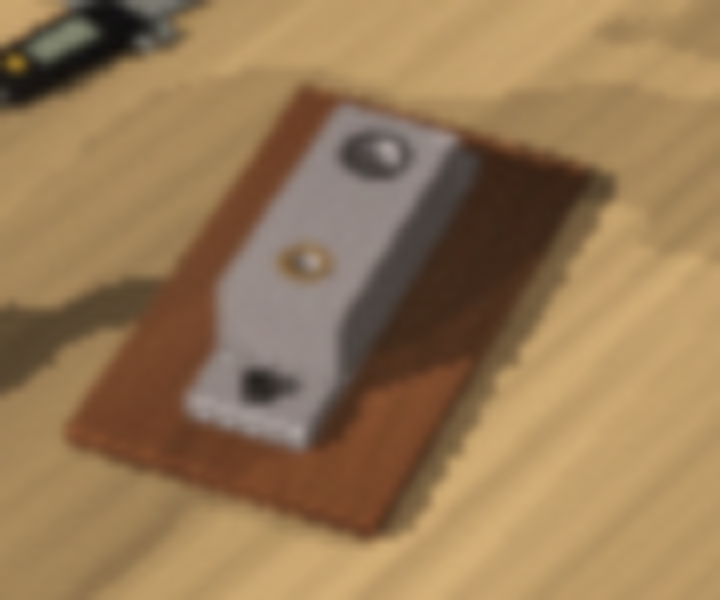

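The side view agrees: bore at (337.7,194.5), seat at (346.6,180.1), both within 0.5 px of where the top view predicts. Bore is at about (575.3,57.8), the gauge axis at about (525,-279.5), and the tray centre at about (525,321), yaw -0.65. Moving over the gauge with the fingers at 34 mm.

```bash
python3 -m jog '[[34,[0.65,-0.167,0.1],0],[34,[0.65,-0.167,0.1],0],[34,[0.65,-0.167,0.1],0],[34,[0.65,-0.167,0.1],0],[34,[0.65,-0.167,0.1],0],[34,[0.65,-0.167,0.1],0],[34,[0.65,-0.167,0.1],0],[34,[0.65,-0.167,0.1],0],[34,[0.65,-0.167,0.1],0],[34,[0.65,-0.167,0.1],0],[34,[0.65,-0.167,0.1],0],[34,[0.65,-0.167,0.1],0],[34,[0,0,0],0],[34,[0,0,0],0]]' 25
python3 - <<'E'
from h import *
ims={n:camera(n) for n in("top","side")}
print(read_state()["eef_pos"],read_state()["finger_gap"])
for n in ims:
    p=proj(n,[525,-279.5,68]).astype(int); c,r=p-[30,25]
    u,v=green(ims[n],box=(c,r,60,50)); print(n,len(u),u.size and np.round(at(n,u.mean(),v.mean(),68),1))
cv2.imwrite("pics/a.png",np.hstack([cv2.resize(ims[n][int(p[1])-50:int(p[1])+50,int(p[0])-65:int(p[0])+65],None,fx=3,fy=3)[:,:,::-1] for n in ims for p in [proj(n,[525,-279.5,100])]]))
E
```

```text
clock: 2.3
eef_pos: [525.8, -279.1, 145.1]
eef_rot: [-3.141, 0.0, 0.369]
wrist_force: [-0.4, -0.1, -0.7]
finger_gap: 34.3
finger_force: 0.0
[ 525.14546164 -280.02801583  145.60563983] 34.33094012693644
top 0 0
side 31 [ 527.5 -279.9   68. ]
```

View pics/a.png

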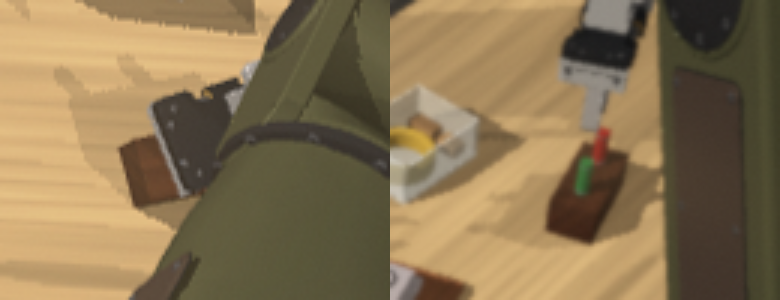

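The side crop shows the fingers, edge-on, above the stand with both gauges untouched. Next I descend about 91 mm and grip.

```bash
python3 -m jog '[[34,[0,0,0.3],0],[34,[0,0,0.3],0],[34,[0,0,0.3],0],[34,[0,0,0.3],0],[34,[0,0,0.3],0],[34,[0,0,0.3],0],[34,[0,0,0.02],0],[34,[0,0,0],0],[34,[0,0,0],0]]'
python3 -m jog '[[8,[0,0,0],0],[8,[0,0,0],0],[8,[0,0,0],0],[8,[0,0,0],0],[8,[0,0,0],0],[8,[0,0,0],0]]' 35
```

```text
clock: 3.3
eef_pos: [526.0, -279.7, 55.1]
eef_rot: [3.141, -0.001, 0.368]
wrist_force: [0.4, 0.3, 0.6]
finger_gap: 33.8
finger_force: 0.0
clock: 3.9
eef_pos: [525.8, -279.6, 54.8]
eef_rot: [3.141, -0.0, 0.368]
wrist_force: [-0.8, -0.5, 4.9]
finger_gap: 15.3
finger_force: 35.0
```

```bash
python3 -m jog '[[8,[0,0,-0.3],0],[8,[0,0,-0.5],0],[8,[0,0,-0.5],0],[8,[0,0,-0.5],0],[8,[0,0,-0.4],0],[8,[0,0,0],0]]'
python3 -m jog '[[8,[0.22,-0.4,0],0],[8,[0.22,-0.4,0],0],[8,[0.22,-0.4,0],0],[8,[0.22,-0.4,0],0],[8,[0.22,-0.4,0],0],[8,[0.22,-0.4,0],0],[8,[0.22,-0.4,0],0],[8,[0.22,-0.4,0],0],[8,[0.22,-0.4,0],0],[8,[0.22,-0.4,0],0],[8,[0.22,-0.4,0],0],[8,[0.22,-0.4,0],0],[8,[0.22,-0.4,0],0],[8,[0.22,-0.4,0],0],[8,[0.27,-0.34,0],0],[8,[0,0,0.5],0],[8,[0,0,0.3],0],[8,[0,0,0],0],[8,[0,0,0],0]]'
python3 - <<'E'
from h import *
ims={n:camera(n) for n in("top","side")}
s=read_state();print(s["eef_pos"],s["finger_gap"])
b=np.array([575.3,57.8,60]);t=s["eef_pos"]-[0,0,48.8]
out=[]
for n in ims:
    print(n,"tip",proj(n,t),"sh",proj(n,t+[0,0,40]),"bore",proj(n,b)); p=proj(n,t).astype(int)
    out.append(cv2.resize(ims[n][p[1]-33:p[1]+33,p[0]-33:p[0]+33],None,fx=6,fy=6,interpolation=cv2.INTER_CUBIC)[:,:,::-1]); print("crop origin",p-33)
cv2.imwrite("pics/b.png",np.hstack(out))
E
```

```text
clock: 4.5
eef_pos: [526.5, -280.0, 168.0]
eef_rot: [3.138, -0.003, 0.368]
wrist_force: [-0.6, -0.4, -0.6]
finger_gap: 15.9
finger_force: 35.0
clock: 6.4
eef_pos: [575.0, 57.8, 124.5]
eef_rot: [-3.141, 0.001, 0.368]
wrist_force: [0.9, -0.3, 0.3]
finger_gap: 15.4
finger_force: 35.0
[575.48492264  57.73343626 125.31454899] 15.230424884604274
top tip [341.49016922 180.74199627] sh [342.53177242 177.22254081] bore [341.05119665 182.19644445]
crop origin [308 147]
side tip [338.19859656 191.00698805] sh [338.52147281 181.38008698] bore [338.10196571 194.90870213]
crop origin [305 158]
```

View pics/b.png

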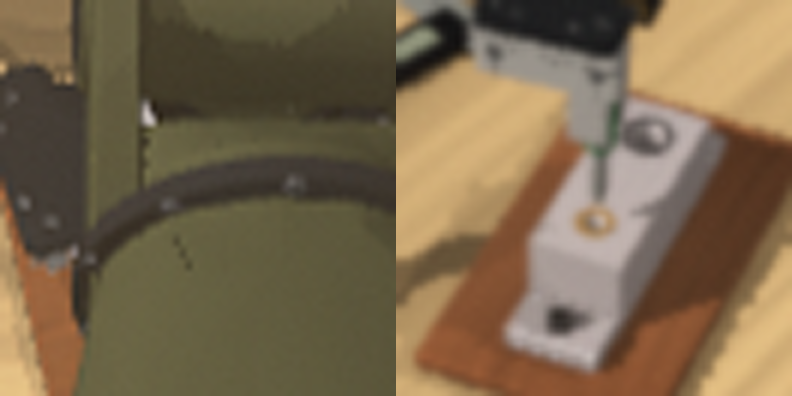

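The top view is hidden by the arm. In the side crop the pin hangs at column ~338.4 and the bore rim's centre is at ~337.6, so the pin is just above and slightly right of the bore. I'll measure this numerically.

Run:
```python
from h import *
im=camera("side");s=read_state()
hsv=cv2.cvtColor(im,cv2.COLOR_RGB2HSV)
g=im.astype(int).sum(2)
print("gray\n",g[182:201,331:346])
print("sat\n",hsv[182:201,331:346,1])
cv2.imwrite("pics/side_b.png",im[:,:,::-1])
```

```text
gray
 [[310 285 285 293 315 339 354 313 297 302 389 442 367 300 255]
 [291 280 282 287 334 399 388 291 259 367 479 511 483 430 360]
 [280 276 278 307 397 478 450 344 303 427 510 530 528 512 493]
 [269 262 274 341 457 507 456 362 318 438 515 533 532 533 527]
 [254 258 311 424 510 519 455 348 315 441 520 538 537 531 529]
 [252 281 385 498 534 524 452 345 316 446 522 537 533 531 533]
 [259 327 456 526 538 524 453 340 317 452 525 540 534 535 534]
 [295 401 504 540 544 523 450 346 332 461 528 534 535 537 534]
 [352 486 534 542 542 527 462 362 386 499 535 539 538 540 540]
 [428 521 545 545 541 533 483 411 453 520 533 538 539 536 528]
 [496 542 548 539 523 499 461 452 472 507 530 541 536 510 480]
 [527 547 544 522 464 412 405 446 457 460 510 540 521 462 430]
 [543 547 538 492 410 366 398 485 508 446 477 530 534 515 509]
 [541 548 537 495 406 355 354 436 480 423 464 528 541 542 529]
 [545 548 543 517 455 401 372 388 419 429 483 531 543 543 509]
 [548 547 546 538 522 495 464 458 476 506 528 544 544 532 470]
 [539 542 545 546 549 537 532 528 534 543 543 547 541 503 411]
 [508 519 530 538 541 5
[... 606 characters left out ...]
3  23]
 [ 91  40  26  24  24  25  27  30  30  25  23  24  24  23  23]
 [ 62  30  24  24  24  27  35  42  34  26  24  24  23  23  23]
 [ 37  24  24  27  35  48  69  71  61  41  27  24  23  24  26]
 [ 28  24  25  38  73  97  97  86  89  80  44  25  25  26  28]
 [ 25  24  31  57 104 105  64  47  64  98  69  32  26  25  26]
 [ 24  24  29  56 109 113  71  48  60 101  72  34  24  24  25]
 [ 24  24  25  39  81 106 105  91  93  84  48  28  25  25  26]
 [ 24  25  23  28  38  56  70  73  64  41  28  24  24  24  27]
 [ 24  24  24  23  25  31  33  34  32  25  23  24  24  26  29]
 [ 24  25  22  24  24  24  24  22  24  23  23  24  25  26  34]
 [ 25  27  23  26  25  25  24  24  23  24  24  25  27  32  32]]
```

The pin is at u≈338.35, the rim at u≈337.5 (3.0 mm/px), so the pin needs about 2.2 mm along tool x. I'll shift by that, then lower gently while watching the force.

```bash
python3 -m jog '[[8,[0.045,0.005,0.1],0],[8,[0,0,0.15],0],[8,[0,0,0.1],0],[8,[0,0,0.1],0],[8,[0,0,0],0]]'; python3 -m jog '[[8,[0,0,0.06],0],[8,[0,0,0.06],0],[8,[0,0,0],0]]'
```

```text
clock: 7.05
eef_pos: [577.0, 58.3, 101.0]
eef_rot: [-3.141, 0.001, 0.368]
wrist_force: [0.3, -0.4, 0.4]
finger_gap: 15.5
finger_force: 35.0
clock: 7.35
eef_pos: [577.3, 58.4, 95.7]
eef_rot: [3.141, 0.0, 0.368]
wrist_force: [0.1, -1.3, -0.6]
finger_gap: 15.1
finger_force: 35.0
```

```bash
python3 -m jog '[[8,[0,0,0.06],0],[8,[0,0,0.06],0],[8,[0,0,0],0]]'
```

```text
clock: 7.65
eef_pos: [577.3, 58.3, 89.5]
eef_rot: [3.141, 0.0, 0.368]
wrist_force: [0.6, -2.0, -0.6]
finger_gap: 15.5
finger_force: 35.0
```

It's in the bore by ~19 mm with little force. About 21 mm left to home.

```bash
python3 -m jog '[[8,[0,0.01,0.1],0],[8,[0,0,0.1],0],[8,[0,0,0.1],0],[8,[0,0,0.06],0],[8,[0,0,0],0]]'; python3 -m jog '[[8,[0,0,0.04],0],[8,[0,0,0.03],0],[8,[0,0,0],0],[8,[0,0,0],0]]'
```

```text
clock: 8.15
eef_pos: [577.3, 58.0, 71.4]
eef_rot: [-3.141, 0.001, 0.368]
wrist_force: [0.7, -0.5, 0.4]
finger_gap: 15.4
finger_force: 35.0
clock: 8.55
eef_pos: [577.7, 58.0, 68.8]
eef_rot: [3.141, -0.0, 0.368]
wrist_force: [-0.9, 0.3, 3.1]
finger_gap: 15.3
finger_force: 35.0
```

```bash
python3 -m jog '[[8,[0,0,0.02],0],[8,[0,0,0.02],0],[8,[0,0,0],0],[8,[0,0,0],0]]'
```

```text
clock: 8.95
eef_pos: [578.0, 58.1, 68.7]
eef_rot: [3.141, -0.002, 0.368]
wrist_force: [-9.5, -0.6, 22.7]
finger_gap: 15.7
finger_force: 35.0
```

Seated: force has risen to 23 N at the expected height. Release and retreat upward.

```bash
python3 -m jog '[[8,[0,0,-0.02],0],[36,[0,0,0],0],[36,[0,0,0],0],[36,[0,0,0],0],[36,[0,0,0],0],[36,[0,0,-0.1],0],[36,[0,0,-0.3],0],[36,[0,0,-0.5],0],[36,[0,0,-0.5],0],[36,[0,0,-0.5],0],[36,[0,0,0],0]]'
python3 - <<'E'
from h import *
s=read_state();print(s["eef_pos"],s["eef_rot"])
p=s["eef_pos"];y=s["eef_rot"][2]
for yaw in(y,):
    d=np.array([525,321])-p[:2];print("d tool",(d@[np.cos(y),np.sin(y)])/50,(d@[np.sin(y),-np.cos(y)])/50)
im=camera("side");c=cv2.resize(im[160:225,300:380],None,fx=7,fy=7,interpolation=cv2.INTER_CUBIC);cv2.imwrite("pics/c.png",c[:,:,::-1])
E
```

```text
clock: 10.05
eef_pos: [579.0, 58.1, 167.3]
eef_rot: [3.139, -0.006, 0.368]
wrist_force: [-0.2, -0.0, -0.3]
finger_gap: 36.1
finger_force: 0.0
[579.03121386  58.09692834 167.26659937] [ 3.13941831 -0.00639725  0.36786352]
d tool 0.8825901684956251 -5.294902591864226
```

View pics/c.png

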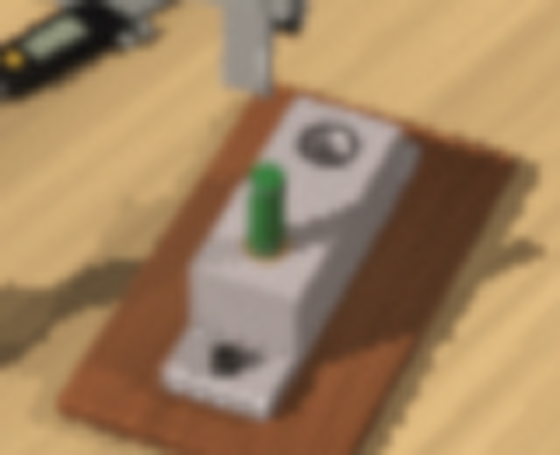

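The gauge stands upright with its green handle flat on the block at the bore (crop (266,245)). Next I move over the tray, then turn to yaw ≈ 2.5.

```bash
python3 -m jog '[[50,[0.03,-0.2,0],0],[50,[0.07,-0.42,0],0],[50,[0.07,-0.42,0],0],[50,[0.07,-0.42,0],0],[50,[0.07,-0.42,0],0],[50,[0.07,-0.42,0],0],[50,[0.07,-0.42,0],0],[50,[0.07,-0.42,0],0],[50,[0.07,-0.42,0],0],[50,[0.07,-0.42,0],0],[50,[0.07,-0.42,0],0],[50,[0.07,-0.42,0],0],[50,[0.07,-0.42,0],0],[50,[0,-0.04,0],0]]' 40
python3 -m jog '[[50,[0,0,0],-0.045],[50,[0,0,0],-0.045],[50,[0,0,0],-0.045],[50,[0,0,0],-0.045],[50,[0,0,0],-0.045],[50,[0,0,0],-0.045],[50,[0,0,0],-0.045],[50,[0,0,0],-0.045],[50,[0,0,0],-0.045],[50,[0,0,0],-0.045],[50,[0,0,0],-0.045],[50,[0,0,0],-0.045],[50,[0,0,0],-0.045],[50,[0,0,0],-0.045],[50,[0,0,0],-0.045],[50,[0,0,0],0],[50,[0,0,0],0]]'
python3 - <<'E'
from h import *
s=read_state();p=s["eef_pos"];y=s["eef_rot"][2];print(p,y)
out=[]
for n in("top","side"):
    im=camera(n);m=cv2.inRange(cv2.cvtColor(im,cv2.COLOR_RGB2HSV),(105,120,30),(125,255,255))
    q=proj(n,[525,321,16]).astype(int)
    print(n,"TCP",proj(n,p),"pt14",proj(n,[p[0],p[1],68]))
    out.append(cv2.resize(im[q[1]-45:q[1]+45,q[0]-45:q[0]+45],None,fx=4.4,fy=4.4,interpolation=cv2.INTER_CUBIC)[:,:,::-1]);print(q-45)
cv2.imwrite("pics/d.png",np.hstack(out))
E
```

```text
clock: 11.5
eef_pos: [521.8, 322.1, 161.3]
eef_rot: [-3.141, 0.002, 0.37]
wrist_force: [0.2, -1.6, -0.6]
finger_gap: 50.5
finger_force: 0.0
clock: 13.2
eef_pos: [523.0, 319.7, 162.0]
eef_rot: [-3.141, -0.0, 2.484]
wrist_force: [0.2, -0.3, 0.1]
finger_gap: 49.7
finger_force: 0.0
[523.01572212 319.67228463 162.04508173] 2.4838753848434614
top TCP [231.45081675 188.59576273] pt14 [237.65299614 195.98531536]
[195 153]
side TCP [289.37446725 231.24327832] pt14 [291.14866692 253.97784658]
[246 220]
```

View pics/d.png

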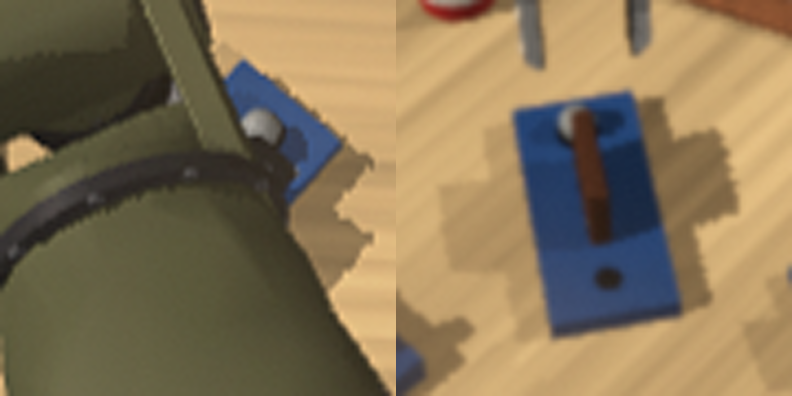

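In the side crop, the grip board is midway between the fingers and the ball is in its pocket at (577,122). Descending to the grip now.

```bash
python3 -m jog '[[50,[0,0.03,0.2],0],[50,[0,0,0.4],0],[50,[0,0,0.4],0],[50,[0,0,0.4],0],[50,[0,0,0.4],0],[50,[0,0,0.4],0],[50,[0,0,0.3],0],[50,[0,0,0.16],0],[50,[0,0,0.04],0],[50,[0,0,0],0]]'
python3 -m jog '[[40,[0,0,0],0],[30,[0,0,0],0],[24,[0,0,0],0],[20,[0,0,0],0],[17,[0,0,0],0],[15,[0,0,0],0],[13,[0,0,0],0],[10,[0,0,0],0],[6,[0,0,0],0],[6,[0,0,0],0],[6,[0,0,0],0],[6,[0,0,0],0]]' 35
```

```text
clock: 14.3
eef_pos: [524.2, 321.3, 27.7]
eef_rot: [3.141, 0.0, 2.488]
wrist_force: [0.1, -0.3, -0.4]
finger_gap: 50.1
finger_force: 0.0
clock: 15.5
eef_pos: [524.2, 321.2, 27.5]
eef_rot: [3.141, 0.0, 2.488]
wrist_force: [1.1, 2.5, 2.0]
finger_gap: 13.7
finger_force: 35.0
```

```bash
python3 -m jog '[[6,[0,0,-0.03],0],[6,[0,0,-0.08],0],[6,[0,0,-0.15],0],[6,[0,0,-0.22],0],[6,[0,0,-0.28],0],[6,[0,0,-0.3],0],[6,[0,0,-0.3],0],[6,[0,0,-0.3],0],[6,[0,0,-0.28],0],[6,[0,0,-0.22],0],[6,[0,0,-0.18],0],[6,[0,0,-0.13],0],[6,[0,0,-0.08],0],[6,[0,0,-0.04],0],[6,[0,0,0],0],[6,[0,0,0],0]]'
python3 - <<'E'
from h import *
s=read_state();p=s["eef_pos"];y=s["eef_rot"][2];print(p,y)
d=np.array([476,15])-p[:2];print((d@[np.cos(y),np.sin(y)])/50,(d@[np.sin(y),-np.cos(y)])/50)
q=proj("side",[p[0],p[1],p[2]]).astype(int);im=camera("side")
cv2.imwrite("pics/e.png",cv2.resize(im[q[1]-50:q[1]+60,q[0]-60:q[0]+60],None,fx=4,fy=4)[:,:,::-1])
E
```

```text
clock: 17.1
eef_pos: [524.0, 321.1, 156.5]
eef_rot: [-3.141, -0.0, 2.488]
wrist_force: [-0.0, -0.2, -1.3]
finger_gap: 13.4
finger_force: 35.0
[523.96504805 321.10833305 156.52157805] 2.48840941711182
-2.95871552215292 -5.444922902899123
```

View pics/e.png

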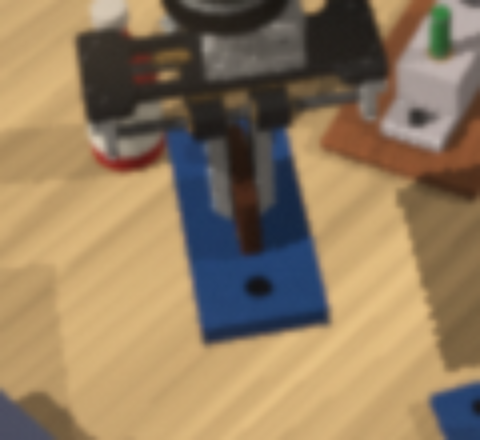

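The tray hangs level in the grip (the ball is hidden behind the gripper). I'm carrying it with soft ramps to beside the block, at a height that clears the gauge.

```bash
python3 -m jog '[[6,[-0.033,-0.06,0],0],[6,[-0.065,-0.12,0],0],[6,[-0.098,-0.18,0],0],[6,[-0.13,-0.24,0],0],[6,[-0.163,-0.3,0],0],[6,[-0.196,-0.36,0],0],[6,[-0.196,-0.36,0],0],[6,[-0.196,-0.36,0],0],[6,[-0.196,-0.36,0],0],[6,[-0.196,-0.36,0],0],[6,[-0.196,-0.36,0],0],[6,[-0.196,-0.36,0],0],[6,[-0.196,-0.36,0],0],[6,[-0.196,-0.36,0],0],[6,[-0.196,-0.36,0],0],[6,[-0.163,-0.3,0],0],[6,[-0.13,-0.24,0],0],[6,[-0.098,-0.18,0],0],[6,[-0.065,-0.12,0],0],[6,[-0.033,-0.06,0],0]]'
python3 -m jog '[[6,[0,0,0],0],[6,[0,0,0.02],0],[6,[0,0,0.05],0],[6,[0,0,0.08],0],[6,[0,0,0.11],0],[6,[0,0,0.13],0],[6,[0,0,0.13],0],[6,[0,0,0.11],0],[6,[0,0,0.08],0],[6,[0,0,0.05],0],[6,[0,0,0.02],0],[6,[0,0,0],0],[6,[0,0,0],0],[6,[0,0,0],0]]'
python3 - <<'E'
from h import *
out=[]
for n in("top","side"):
    im=camera(n);q=proj(n,[520,0,80]).astype(int)
    out.append(cv2.resize(im[q[1]-50:q[1]+50,q[0]-60:q[0]+60],None,fx=3.3,fy=3.3,interpolation=cv2.INTER_CUBIC)[:,:,::-1])
    for d in regions_of(n,"ball")[:2]: print(n,d["conf"],d["rect"],at(n,*d["rect"][:2],115))
cv2.imwrite("pics/f.png",np.hstack(out))
s=read_state();print(s["eef_pos"],s["eef_rot"],s["wrist_force"])
E
```

```text
clock: 19.15
eef_pos: [476.6, 17.0, 157.0]
eef_rot: [3.142, 0.0, 2.488]
wrist_force: [-0.1, 0.1, -3.4]
finger_gap: 13.9
finger_force: 35.0
clock: 20.55
eef_pos: [476.8, 17.5, 118.2]
eef_rot: [3.141, 0.0, 2.488]
wrist_force: [0.8, -0.1, -2.3]
finger_gap: 14.1
finger_force: 35.0
[476.6971218   17.46052529 118.05226368] [3.14148118e+00 1.45808735e-04 2.48832395e+00] [-0.78870297 -0.21131072 -1.69793968]
```

View pics/f.png

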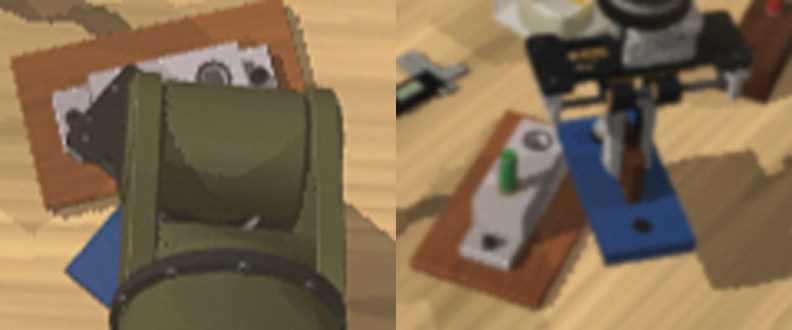

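The gauge stands upright, the seat is uncovered, and the tray is level beside the block; a grey-white spot shows at the pocket (crop (602,130)). I'll check numerically that it's the ball.

Run:
```python
from h import *
im=camera("side");q=proj("side",[522.8,-17.8,116]);print(q,proj("side",[522.8,-17.8,106]))
hsv=cv2.cvtColor(im,cv2.COLOR_RGB2HSV);r,c=int(q[1]),int(q[0])
print(hsv[r-6:r+8,c-10:c+10,1]);print(hsv[r-6:r+8,c-10:c+10,2])
```

```text
[368.13852982 176.31733084] [367.90715971 178.75703251]
[[107 108 109 111 112 112 113 112 112 115 123 109  22  12   0  23  57  57
   28  38]
 [113 111 110 111 111 110 111 110 106 104  92  53  25  15   0  59 125 141
  125  34]
 [109 105 103 100 100  99  94  92  82  74  54  24  19  21   8  57 142 166
  149  87]
 [ 90  72  46  38  30  11  18  16  30  35  28  23  21  23  21  27 129 162
  158  97]
 [ 39  69  98 113 117 121  63   4  17  20  23  22  23  23  25   9  99 155
  151  82]
 [159 161 165 166 167 113  27  12  20  21  21  21  23  23  22  42  43 121
  124  26]
 [166 168 169 164 161  92   4  17  19  22  24  21  23  23  25  55  73  39
   51  13]
 [164 164 167 164 160  76   9  20  19  20  21  23  23  23  32  64 120  90
   38  33]
 [162 166 165 164 155  78  15  19  19  20  23  24  23  23  29  68 135 135
  112  41]
 [163 162 161 160 160 116   5  22  20  22  21  23  22  26  30  65 147 143
  118  51]
 [161 159 162 161 163 149 100  11  20  23  22  23  24  24  32  83 127 147
  140  58]
 [164 161 160 161 161 158 151 123  21  18  22  24  25  22  37 100 141 150
  135  75]
 [164 161 161 162 161 16
[... 637 characters left out ...]
  42  57
   39  20]
 [109 108 107 109 106 111 129 152 162 142  94  74  78  79  71  46  35  33
   25  19]
 [106 101  98  98  94  90 118 142 150 140  96  76  79  79  71  48  34  31
   20  23]
 [ 99  95  94  95  87  62  84 118 132 137 109  84  79  79  71  45  34  32
   25  25]
 [ 97  96  95  94  86  57  49  82 112 141 136 100  83  78  69  43  33  32
   28  30]
 [100  96  96  95  89  72  46  46  88 144 149 113  95  84  64  43  36  33
   31  35]
 [106 100  99 100  98  92  76  62  86 143 150 118 102  91  69  51  38  34
   34  41]
 [109 108 108 107 108 107 105 102 113 144 150 118 100  96  77  64  47  42
   43  50]
 [109 108 107 108 108 109 108 109 121 146 151 115 101  94  74  66  57  56
   58  61]]
```

The ball's round grey edge shows at the predicted pocket pixel (368,176), so it's in place. Handing in.

```bash
python3 -c "
from cell import *
print(sign_off())"
```

```text
the job is handed in; nothing more can be done
None
```

The green GO gauge is home in the narrow bore, and the job is handed in with the arm holding the tray level and still about 30 mm above the block's top, the ball in its pocket about 75 mm from the uncovered seat.

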